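# Load the pop-up cam toy and hold it up

## Robot

A 6-joint arm with a two-finger parallel gripper is mounted at the origin on the work surface. World frame = base frame: x ahead of the robot, y to its left, z up, the work surface at z = 0. Lengths are in m, angles in degrees, forces in N, time in s.
With the tool pointing down it reaches from about 0.4 to 0.825 m from the base axis. Payload 7 kg.
Tool frame: the origin (TCP) lies midway between the tips of the shut fingers; the grasp point (between the pads) lies r.tcp_to_grasp behind it (r.tcp_to_grasp is the distance from the TCP to the grasp point, in m); x points along the fingers, y is the direction in which the jaws open and shut, and the axes are right-handed (so a half turn about x gives the same grasp; the last joint's range is limited). The gripper opens to 88 mm and grips with 3 to 60 N. Pads are 19 mm wide; open, the fingers measure 130 mm over their backs; the gripper's body (78 mm by 193 mm) begins 47 mm behind the grasp point.
Start: joints at [93.742, 20.546, 0.682, 0, -70.136, -16.507], TCP at [0.149, 0.658, 0.191] pointing down, gripper open.
Joint ranges: [-176.03, 176.03], [-82.01, 121.73], [-58.28, 71.71], [-173.87, 95.51], [-174.79, -0.11], [-173.66, 173.66]. Speed limits (degrees/s): [136.94, 136.94, 172.46, 180, 180, 180].

## Interface

Orientations are given as [roll, pitch, yaw] about the fixed x, y, z axes, in that order (R = Rz(yaw) Ry(pitch) Rx(roll)).
In Python, from plant import r gives the robot as it stands.
- The arm moves only by the tool carry_out, never from a script. Its argument "moves" is a list of rows, each a list of 7 numbers: the shift along the world's x, y, z in mm, then the turn, a rotation vector about the world's x, y, z in rad, then the opening in per cent of the stroke, from 0 (shut) to 100 (fully open). In form: [[x, y, z, wx, wy, wz, claw], ...]. A call has 1 to 5 rows; each row is the pose to reach, as a shift and turn from the pose commanded when the call began; what a row does not reach only later rows make up. A row lasts 1/10 s, in which the tool goes at most 50 mm and 8.59 degrees, less where a joint would pass 70% of its speed; a pose out of reach is approached as far as the arm can. A call with a gripper value outside its range is refused whole. The fingers move at their own pace and stop on an object; "squeeze" is the grip in N (left out, the last holds). Time passes only in rows, so rows that repeat a pose let the fingers close. It gives the time, the measured TCP pose, the force and the opening at its end, in the units of the state.
- r.get_state(): the state, without advancing time (a new reading comes with each control period).
- r.capture(name): name is "side" or "top" or "wrist"; returns the picture (400x640x3 uint8, blue, green, red); there is no depth.
- r.camera_params(name): a dict with "K" (3x3 intrinsics, pixels), "rvec" (rotation vector, rad) and "tvec" (3), from world to camera coordinates, as OpenCV has them. Camera axes: x right, y down, z forward; pixel columns grow to the right and rows downward; lengths in m; the calibration is good to about 2 mm. A picture is of the moment at which its call begins: read the wrist's pose just before it. camera_params takes no time and is no camera call; for the wrist camera it gives the pose at the moment of the call.
- r.close_job(): hands the job in, once; it reports no verdict.
The state is a dict: "time_s": time; "joints": joint angles; "qd": joint speeds; "joint_torque": joint torques, N m; "tcp_pos": TCP position; "eef_rot": TCP orientation; "contact_force": force on the tool from outside, world axes, zero at the start; "moment": the same for the moment, N m; "gripper_width": finger opening in m.
Only numpy, scipy, OpenCV 4.12 (cv2) and the standard library are available. Lean on these libraries where they do the work, as an engineer would, in place of code of your own. Each camera call takes 0.05 s, during which the arm holds its last target. There are 200 camera calls.

## Task

Load the pop-up toy: set the wooden drum, then the spacer ring, then the knobbed top disc flat on one another in the pocket between the four guides, letting go of each, with the cam lever still down. Then swing the cam lever up to the cam's highest lift point, where the lever stands straight up, and finish while still holding it there with the gripper's fingers, because it springs back. Leave the other things on the shelf top where they are.

Things in the scene. Friction and masses are not known exactly. Their poses are not given: they have to be found in the camera images.
- toy: the pop-up cam toy, fixed: plywood frame, foot 140 (its x) x 110 mm. Origin: centre of the foot's underside, z up. Two eccentric cams in it carry a level platform 96 x 88 mm; the cam lever is on its -y side. Four upright wooden guides 14 mm wide stand on the platform round the pocket, on the diagonals between the toy's x and y axes; with the lever down they end 128 mm high
- pocket (a point): centre of the pocket's floor (platform top), z up; 71 mm high with the lever down, 88 mm at the highest lift; it moves level on an arc, 20 mm to the toy's +x while rising. Guides' inner faces are 29 mm from it, flared outwards over the top 12 mm. Gaps about 31 mm wide between the guides, along the toy's x and y axes, let fingers down to the floor
- lever_pivot (a point): point on the lever's hinge line (parallel to toy y) in the plane where the bar and knob move: 78 mm to the toy's -y and 30 mm to its -x side of the toy's origin, 36 mm high
- lever_knob (a point): centre of the lever's knob: cylinder, diameter 22, length 24 mm along the toy's y, flat ends facing +y and -y, to be pinched there from above; it can turn in the grip. On a bar 12 x 8 mm (8 along y), 100 mm from the pivot. Down: 99 mm to the toy's -x side of the pivot, 53 mm high. Upright: right above the pivot, 136 mm high
- lever (a joint): cam lever angle, rad: 0 down (leaning to the toy's -x side), 1.4 straight up, the cam's highest lift point; runs on to a stop at 1.9 with the lift lower again. Grows as the knob rises from -x towards +x. A spring and the load (about 2 N at the knob when down, 3 N upright) bring it back down when let go
- drum: the bottom piece, plain solid wooden drum, 54 mm in diameter, 30 mm tall; the tallest disc without a knob. Origin: centre of its underside, z up. About 55 g
- spacer: the spacer: flat wooden ring, 54 mm in diameter, 14 mm thick, with a 24 mm hole. Origin: centre of its underside, z up. About 25 g
- cap: the top disc: wooden disc 54 mm in diameter, 12 mm thick, with an upright round knob 20 mm in diameter and 22 mm tall on top. Origin: centre of its underside, z up. About 35 g
- puzzle: bystander to leave alone: yellow peg puzzle board, 150 x 200 x 30 mm. Origin: centre of its underside
- jar: bystander to leave alone: sealed glass jar of beads, 84 across, 118 tall mm. Origin: centre of its underside
- teether: bystander to leave alone: grey teether ring, 72 across, 12 tall mm. Origin: centre of its underside
- car: bystander to leave alone: wooden toy car, 85 x 48 x 47 mm. Origin: centre of its underside
- block: bystander to leave alone: wooden cube, 40 mm. Origin: centre of its underside
There are look-alikes about, which are no part of the job. Leave any black or turquoise look-alike of the cap alone.

How it is judged (in metres and radians):
On the way, in this order (a step that is already met when the one before it is completed fails the run):
1. the drum sits flat on the floor of the pocket, let go, lever down (horizontal distance between drum and pocket below 0.006 m and z of drum in the frame of pocket between -0.003 and 0.003 m and angle between drum's own z axis and vertical below 0.1 rad and contact force between the fingers and drum below 0.2 N and value of joint lever below 0.4 rad), for 0.2 s.
2. the spacer ring lies flat on the drum, let go, lever down (horizontal distance between spacer and pocket below 0.006 m and z of spacer in the frame of pocket between 0.027 and 0.033 m and angle between spacer's own z axis and vertical below 0.1 rad and contact force between the fingers and spacer below 0.2 N and value of joint lever below 0.4 rad), for 0.2 s.
3. the top disc lies flat on the spacer, knob up, let go, lever down (horizontal distance between cap and pocket below 0.006 m and z of cap in the frame of pocket between 0.041 and 0.047 m and angle between cap's own z axis and vertical below 0.1 rad and contact force between the fingers and cap below 0.2 N and value of joint lever below 0.4 rad), for 0.2 s.
At the end, for the whole second after the job is handed in: Fingers hold the lever (over 0.5 N) at joint 1.24 to 1.56, pocket floor above 86.5 mm; on it lie drum, spacer and top disc in that order, each within 6 mm of the pocket axis, 3 mm of its stack height, 0.1 rad of flat, and not touched by the robot (horizontal distance between each of drum, spacer, cap and pocket below 0.006 m and z of drum in the frame of pocket between -0.003 and 0.003 m and angle between each of drum, spacer, cap's own z axis and vertical below 0.1 rad and z of spacer in the frame of pocket between 0.027 and 0.033 m and z of cap in the frame of pocket between 0.041 and 0.047 m and value of joint lever between 1.24 and 1.56 rad and contact force between the fingers and lever above 0.5 N and height (world z) of pocket above 0.0865 m and contact force between each of the arm, the fingers and drum below 0.2 N and contact force between each of the arm, the fingers and spacer below 0.2 N and contact force between each of the arm, the fingers and cap below 0.2 N); the arm keeps its last pose, push and grip.
It fails at once if a bystander (puzzle, jar, teether, car or cube) is moved by more than 30 mm (distance of any of puzzle, jar, teether, car, block from where it was at the start of the episode above 0.03 m).
It also fails if it takes over 72 s, if anything falls off the work surface, if the arm or the gripper's body presses on something with over 40 N, if the wrist force passes 120 N, or if a joint passes its speed limit or range.

## Working session

There is one attempt and no reset: what is moved stays moved. The work goes in short steps, Python scripts to look and compute and a tool call to move; the robot and the scene stay as the last step left them, time stands still between calls to the robot, and variables do not carry over. Pictures are saved under pics/ and viewed, about 8 in all and at most 12, crops included, and the job is handed in when it is done.

Besides the shell and the picture viewer there is one more tool, called after "Call:" as name(argument=value, ...), one argument or row to a line, values as JSON. carry_out: Moves the arm, as the interface text tells. Its arguments: {"type":"object","properties":{"moves":{"type":"array"},"squeeze":{"type":"number"}},"required":["moves"]}

```bash
mkdir -p pics; ls; python3 - <<'E'
from plant import r
import cv2,numpy as np
for n in("top","side"):
    cv2.imwrite(f"pics/{n}0.png",r.capture(n))
    p=r.camera_params(n); R=cv2.Rodrigues(np.array(p["rvec"],float))[0]
    print(n,p["K"],(-R.T@np.array(p["tvec"]).ravel()).round(3),R[2].round(3))
print(r.get_state(),r.tcp_to_grasp)
E
```

```text
pics
top [[496.70891735   0.         323.58462138]
 [  0.         496.70891735 200.64690074]
 [  0.           0.           1.        ]] [ 0.502 -0.007  1.294] [ 0.079 -0.01  -0.997]
side [[443.06433778   0.         318.73980107]
 [  0.         443.06433778 207.10072578]
 [  0.           0.           1.        ]] [ 0.03  -0.727  0.625] [ 0.54   0.672 -0.507]
{'time_s': 0.1, 'joints': array([ 9.37413166e+01,  2.05866122e+01,  6.37847774e-01, -1.79293273e-02,
       -7.01366605e+01, -1.65071442e+01]), 'qd': array([-0.06924025, -0.14315437,  0.18451096,  0.01688724, -0.11636767,
        0.13210777]), 'joint_torque': array([-2.54157530e-03, -5.84167314e+01,  2.93750811e+01,  7.01563239e+00,
        1.01513753e-02, -4.60526132e-05]), 'tcp_pos': array([0.14907249, 0.6578113 , 0.19001501]), 'eef_rot': array([ 95.34666299,  89.91292757, -97.42526918]), 'contact_force': array([-0.66865577,  0.61353372, -0.30940278]), 'moment': array([-0.03859118,  0.05663872,  0.0245101 ]), 'gripper_width': 0.08758175473964323} 0.0188
```

View pics/top0.png

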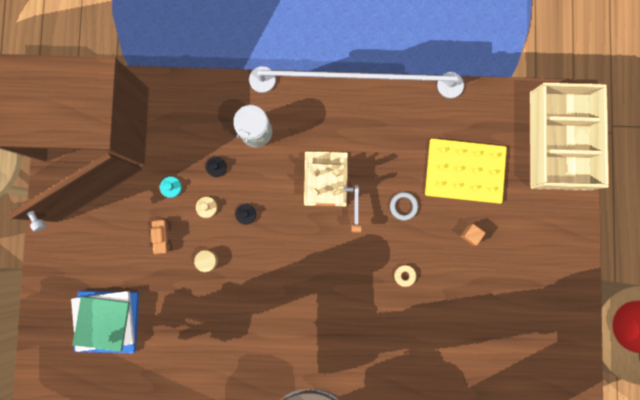

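View pics/side0.png

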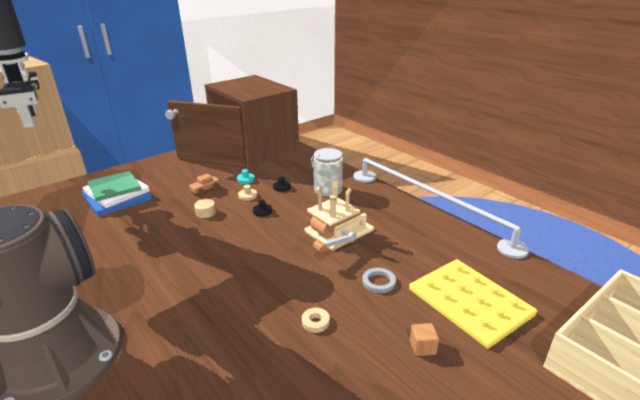

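The top view shows +x up and +y to the left. The toy is at (326,178) and its lever runs to the knob at (356,229). The drum is at (205,261) and the spacer at (405,276).

Three things could be the cap: wood-coloured (206,207), black (217,166) and (246,213), turquoise (170,187). The wooden one fits, because the description rules out black and turquoise. The grey ring at (404,206) is the teether. I'll confirm in one enlarged crop.

```bash
cat > h.py <<'E'
from plant import r
import cv2,numpy as np
def cam(n):
    p=r.camera_params(n); return np.array(p["K"],float),cv2.Rodrigues(np.array(p["rvec"],float))[0],np.array(p["tvec"],float).ravel()
def back(c,uv,z):
    K,R,t=c; d=R.T@np.linalg.inv(K)@np.array([uv[0],uv[1],1.]); o=-R.T@t
    return (o+d*(z-o[2])/d[2])
def proj(c,P):
    K,R,t=c; q=(R@np.atleast_2d(P).T).T+t; q=q@K.T; return q[:,:2]/q[:,2:]
E
python3 - <<'E'
from h import *
im=cv2.imread("pics/top0.png"); c=cam("top")
a=cv2.resize(im[140:290,150:260],None,fx=4,fy=4,interpolation=cv2.INTER_CUBIC)
b=cv2.resize(im[140:290,295:385],None,fx=4,fy=4,interpolation=cv2.INTER_CUBIC)
cv2.imwrite("pics/crop1.png",np.hstack([a,b]))
for n,uv,z in[("drum",(205,261),.03),("cap",(206,207),.012),("ring",(405,276),.014),("toy",(326,178),.07),("knob",(356,229),.053),("pivot",(352,189),.036),("jar",(253,126),.118),("teether",(404,206),.012),("car",(158,236),.04),("block",(474,234),.04)]:
    print(n,back(c,uv,z).round(3))
cw=cam("wrist");K,R,t=cw;print("wrist cam",(-R.T@t).round(3),R.round(3),K[0,0])
E
```

```text
drum [0.441 0.275 0.03 ]
cap [0.578 0.283 0.012]
ring [ 0.415 -0.233  0.014]
toy [ 0.655 -0.024  0.07 ]
knob [ 0.531 -0.102  0.053]
pivot [ 0.633 -0.091  0.036]
jar [0.77  0.155 0.118]
teether [ 0.595 -0.228  0.012]
car [0.5   0.393 0.04 ]
block [ 0.527 -0.402  0.04 ]
wrist cam [0.231 0.639 0.383] [[-0.22  -0.975  0.001]
 [-0.928  0.21   0.309]
 [-0.302  0.067 -0.951]] 360.54387778822803
```

View pics/crop1.png

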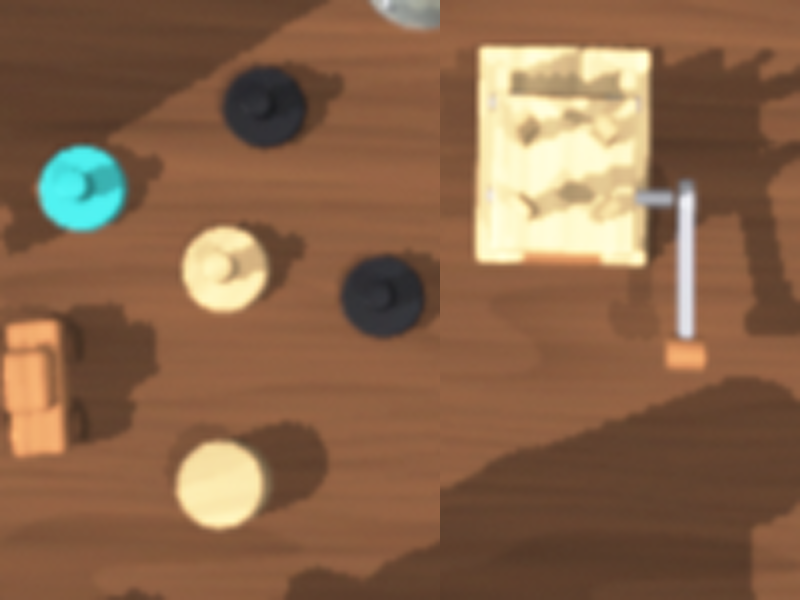

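The crop confirms it: the knobbed wood disc at top-view (206,207) is the cap, and the plain drum is below it at (205,261). The toy's yaw is about 0, with the lever pointing to -x. Next I work out the wrist geometry.

```bash
python3 - <<'E'
from h import *
from scipy.spatial.transform import Rotation as Ro
s=r.get_state();R=Ro.from_euler('xyz',s['eef_rot'],degrees=True).as_matrix();print("toolR",R.round(3))
K,Rc,t=cam("wrist");o=-Rc.T@t
print("cam in tool",(R.T@(o-s['tcp_pos'])).round(4),(R.T@Rc[2]).round(3))
y=R[:,1];a=np.degrees(np.arctan2(y[1],y[0]));print("jaw yaw",a)
im=cv2.imread("pics/top0.png");c=cam("top")
# toy foot edges: bright wood mask rect; 
hsv=cv2.cvtColor(im,cv2.COLOR_BGR2HSV)
m=((hsv[...,2]>150)&(hsv[...,1]<140)).astype(np.uint8)
for n,(x0,y0,x1,y1),z in[("drum",(185,240,225,282),.03),("cap",(188,188,226,226),.012),("ring",(388,260,422,292),.014),("toy",(298,145,349,212),.01)]:
    q=np.zeros_like(m);q[y0:y1,x0:x1]=m[y0:y1,x0:x1]
    cs=max(cv2.findContours(q,0,2)[0],key=cv2.contourArea)
    if n=="toy":
        rc=cv2.minAreaRect(cs);print(n,rc,[back(c,p,z)[:2].round(3) for p in cv2.boxPoints(rc)])
    else:
        e,rad=cv2.minEnclosingCircle(cs);print(n,e,rad,back(c,e,z).round(4))
E
```

```text
toolR [[-0.    -0.221 -0.975]
 [-0.002 -0.975  0.221]
 [-1.     0.002 -0.   ]]
cam in tool [-0.1932  0.0004 -0.084 ] [ 0.951 -0.     0.309]
jaw yaw -102.77193831020018
drum (204.20919799804688, 261.2626037597656) 11.711013793945312 [0.44   0.2771 0.03  ]
cap (203.0, 211.5454559326172) 16.329862594604492 [0.5662 0.2901 0.012 ]
ring (404.9418640136719, 276.0348815917969) 11.662200927734375 [ 0.4152 -0.2331  0.014 ]
toy ((325.7229309082031, 178.64309692382812), (45.22166442871094, 56.12575149536133), 1.7357046604156494) [array([0.588, 0.035]), array([0.735, 0.035]), array([ 0.735, -0.083]), array([ 0.587, -0.082])]
```

Call:
carry_out(
  moves=[
    [36,-36,0,0,0,0.11,80],
    [72,-72,0,0,0,0.223,80],
    [105,-110,0,0,0,0.223,80],
    [138,-148,0,0,0,0.223,80],
    [170,-186,0,0,0,0.223,80],
  ],
  squeeze=15,
)

```text
time_s: 0.6
tcp_pos: [0.3186, 0.4721, 0.1906]
eef_rot: [66.0, 90.0, -114.0]
contact_force: [1.4, 0.5, -0.3]
gripper_width: 0.0706
```

Call:
carry_out(
  moves=[
    [30,-38,0,0,0,0,80],
    [60,-76,0,0,0,0,80],
    [90,-114,-20,0,0,0,80],
    [121,-190,-40,0,0,0,80],
    [121,-195,-40,0,0,0,80],
  ],
)

```text
time_s: 1.1
tcp_pos: [0.439, 0.2763, 0.1496]
eef_rot: [44.4, 89.9, -135.7]
contact_force: [0.8, -0.1, 0.7]
gripper_width: 0.0703
```

Call:
carry_out(
  moves=[
    [0,0,0,0,0,0,80],
    [0,0,0,0,0,0,80],
  ],
)

```text
time_s: 1.3
tcp_pos: [0.439, 0.2779, 0.1507]
eef_rot: [52.3, 90.0, -127.8]
contact_force: [-0.4, 0.3, 1.8]
gripper_width: 0.0698
```

```bash
python3 - <<'E'
from h import *
c=cam("wrist");s=r.get_state();im=r.capture("wrist");cv2.imwrite("pics/w1.png",im)
np.savez("w1.npz",K=c[0],R=c[1],t=c[2]);print(s['time_s'],s['tcp_pos'],s['eef_rot'],proj(c,[[.44,.277,.03],[.578,.283,.012]]))
E
```

```text
1.3 [0.43903399 0.27786612 0.15066866] [  52.30505528   89.97161729 -127.80632571] [[321.98919736 180.22603266]
 [314.61215836  13.28955369]]
```

View pics/w1.png

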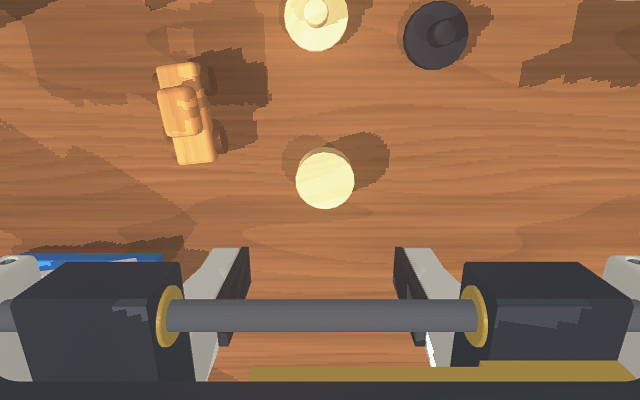

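The wrist view shows the drum's top face at (325,181), the cap at (316,18) and a black look-alike at (436,35).

```bash
cat >> h.py <<'E'
def disc(im,c,uv,z,w=45,s=110,v=200):
    "bright, pale blob near uv -> contour, circle centre fitted on plane z"
    h=cv2.cvtColor(im,cv2.COLOR_BGR2HSV); m=((h[...,2]>v)&(h[...,1]<s)).astype(np.uint8)
    q=np.zeros_like(m);y0,x0=max(0,int(uv[1]-w)),max(0,int(uv[0]-w));y1,x1=int(uv[1]+w),int(uv[0]+w)
    q[y0:y1,x0:x1]=m[y0:y1,x0:x1]
    cs=cv2.convexHull(max(cv2.findContours(q,0,2)[0],key=cv2.contourArea))
    P=np.array([back(c,p[0],z)[:2] for p in cs],np.float32)
    e,rad=cv2.minEnclosingCircle(P); el=cv2.fitEllipse(P*1000)
    return np.round(e,4),round(rad,4),np.round(el[0],1),np.round(el[1],1)
E
python3 - <<'E'
from h import *
im=cv2.imread("pics/w1.png");d=np.load("w1.npz");c=(d["K"],d["R"],d["t"])
for k in(80,95,110,130):print(k,disc(im,c,(325,181),.03,s=k), disc(im,c,(316,15),.012,s=k))
print(cv2.cvtColor(im,cv2.COLOR_BGR2HSV)[[181,156,153,181],[325,325,315,290]])
E
```

```text
80 (array([0.4394, 0.2747]), 0.0261, array([438.6, 274.7]), array([50.3, 51.7])) (array([0.5756, 0.2823]), 0.0263, array([572.1, 283.4]), array([42.9, 52.2]))
95 (array([0.4393, 0.2747]), 0.0263, array([439.3, 274.7]), array([51.8, 52.2])) (array([0.5756, 0.2823]), 0.0262, array([571.5, 283.3]), array([42.2, 53.1]))
110 (array([0.4408, 0.2757]), 0.028, array([439.9, 275.2]), array([52.1, 54.1])) (array([0.5755, 0.282 ]), 0.0266, array([575.6, 282.1]), array([52.1, 53. ]))
130 (array([0.441 , 0.2749]), 0.0282, array([439.9, 275. ]), array([52.3, 54.7])) (array([0.5753, 0.2821]), 0.0268, array([575.7, 282.2]), array([52.6, 53.6]))
[[ 28  60 247]
 [ 27  73 247]
 [ 17 112 173]
 [ 13 141 184]]
```

Call:
carry_out(
  moves=[
    [0,-2,-45,0,0,0,80],
    [0,-2,-90,0,0,0,80],
    [0,-2,-130,0,0,0,80],
    [0,-2,-144,0,0,0,80],
    [0,-2,-144,0,0,0,80],
  ],
)

```text
time_s: 1.85
tcp_pos: [0.4373, 0.2767, 0.0046]
eef_rot: [51.6, 89.7, -128.3]
contact_force: [-0.5, 0.0, -0.1]
gripper_width: 0.0702
```

Call:
carry_out(
  moves=[
    [0,0,0,0,0,0,40],
    [0,0,0,0,0,0,40],
    [0,0,0,0,0,0,40],
    [0,0,0,0,0,0,40],
    [0,0,0,0,0,0,40],
  ],
)

```text
time_s: 2.35
tcp_pos: [0.439, 0.2772, 0.0075]
eef_rot: [-126.5, 89.9, 53.5]
contact_force: [0.2, -0.9, 0.4]
gripper_width: 0.0373
```

The width reads 37 mm, less than the drum's 54, so the grasp looks wrong. I'll take a look.

```bash
python3 - <<'E'
from h import *
s=r.get_state();w=r.capture("wrist");t=r.capture("top")
t=cv2.resize(t[170:300,130:280],(460,400))
cv2.imwrite("pics/v2.png",np.hstack([w[:,150:490],t]));print(s)
E
```

```text
{'time_s': 2.35, 'joints': array([ 5.39512836e+01,  1.73926425e+01, -3.19380052e+01,  8.12187341e-04,
       -4.05978785e+01,  3.60583118e+01]), 'qd': array([-0.04549486,  0.19121072, -0.16546708, -0.07058153,  0.00771368,
        0.01200961]), 'joint_torque': array([ 5.95556991e-02, -4.50689363e+01,  2.04629570e+01,  4.83350337e+00,
        7.91056571e-02, -8.28020384e-04]), 'tcp_pos': array([0.43899844, 0.27721557, 0.00752244]), 'eef_rot': array([-126.48260601,   89.92852424,   53.52760576]), 'contact_force': array([ 0.17879416, -0.92020975,  0.43336239]), 'moment': array([-0.0611966 , -0.00612181, -0.05319655]), 'gripper_width': 0.037346676177814536}
```

View pics/v2.png

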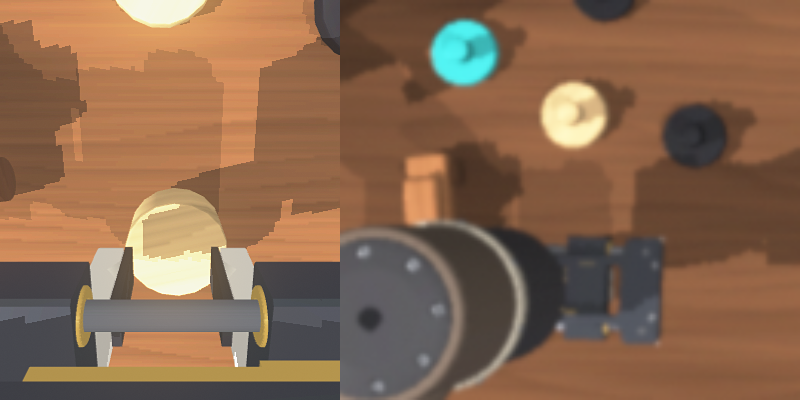

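The wrist picture shows the drum squeezed out towards +x, centred at about (325,250), with the pads at rows 247-345. I'll check the camera calibration against the finger positions.

```bash
python3 - <<'E'
from h import *
s=r.get_state();p=s['tcp_pos'];h=s['gripper_width']/2
c=cam("wrist")
for z in(0,.0188,.04):
  for dx in(.0095,0,-.0095): print(z,dx,proj(c,[p+[dx,h,z],p+[dx,-h,z]]).round(0).tolist())
im=r.capture("wrist")
for k in(95,110,130):print(disc(im,c,(325,250),.03,w=48,s=k,v=150))
print(proj(c,[[p[0]+x,p[1],.03] for x in(0,.02,.04,.06)]))
E
```

```text
0 0.0095 [[290.0, 220.0], [352.0, 220.0]]
0 0 [[290.0, 235.0], [351.0, 235.0]]
0 -0.0095 [[290.0, 250.0], [351.0, 250.0]]
0.0188 0.0095 [[287.0, 233.0], [355.0, 233.0]]
0.0188 0 [[287.0, 249.0], [354.0, 249.0]]
0.0188 -0.0095 [[288.0, 265.0], [354.0, 265.0]]
0.04 0.0095 [[282.0, 250.0], [359.0, 250.0]]
0.04 0 [[283.0, 268.0], [358.0, 269.0]]
0.04 -0.0095 [[284.0, 286.0], [357.0, 286.0]]
(array([0.4396, 0.2747]), 0.0263, array([439. , 276.7]), array([45.8, 53.1]))
(array([0.4425, 0.2749]), 0.0293, array([442.9, 274.6]), array([51.4, 60.3]))
(array([0.4425, 0.2751]), 0.0294, array([443. , 274.6]), array([51.6, 60.4]))
[[320.60524684 252.36761005]
 [320.61376343 216.41766234]
 [320.62287899 177.93934941]
 [320.63265901 136.65621937]]
```

The drum hasn't moved: it still fits at (.4396,.2747). The pad ends project about 40 mm higher than the reported TCP, so the fingers may have closed in the air above the drum. A side view will settle it.

```bash
python3 - <<'E'
from h import *
s=r.get_state();p=s['tcp_pos'];im=r.capture("side");c=cam("side")
cv2.imwrite("pics/side2.png",cv2.resize(im[90:250,120:300],None,fx=3.7,fy=3.7,interpolation=cv2.INTER_CUBIC))
q=lambda P:((proj(c,P)-[120,90])*3.7).round(0).tolist()
print("tips z0,z40",q([p+[0,.019,0],p+[0,-.019,0],p+[0,.019,.04],p+[0,-.019,.04]]));print("drum base/top",q([[.4394,.2747,0],[.4394,.2747,.03]]))
E
```

```text
tips z0,z40 [[304.0, 436.0], [328.0, 456.0], [296.0, 389.0], [320.0, 408.0]]
drum base/top [[319.0, 455.0], [313.0, 420.0]]
```

View pics/side2.png

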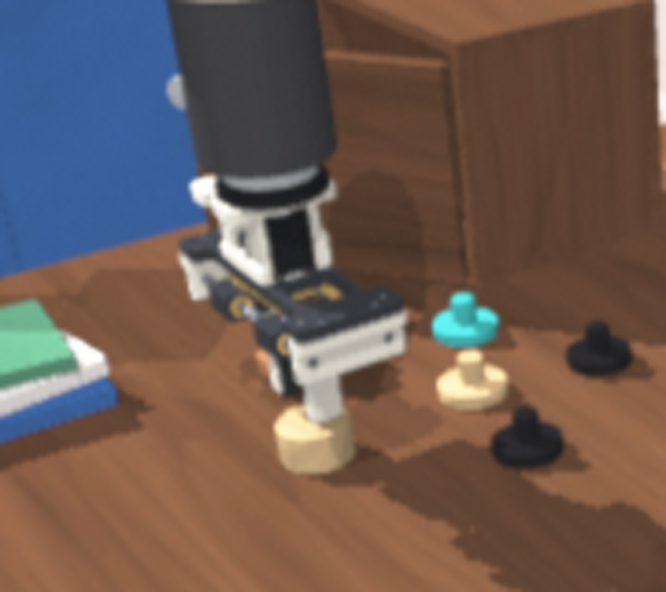

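The side picture shows the finger ends at about (323,417), just above the drum's top. So the real fingertips sit about 35 mm higher than the reported TCP, and the offset is along the tool axis only. I'll open, lower further, and regrasp.

Call:
carry_out(
  moves=[
    [0,0,0,0,0,0,80],
    [0,0,0,0,0,0,80],
    [0,0,0,0,0,0,80],
    [0,0,0,0,0,0,80],
    [0,0,0,0,0,0,80],
  ],
)

```text
time_s: 3.05
tcp_pos: [0.4388, 0.2769, 0.0068]
eef_rot: [66.2, 90.0, -113.8]
contact_force: [-0.2, -1.2, -0.0]
gripper_width: 0.0673
```

Call:
carry_out(
  moves=[
    [0,0,-10,0,0,0,80],
    [0,0,-18,0,0,0,80],
    [0,0,-24,0,0,0,80],
    [0,0,-26,0,0,0,80],
    [0,0,-26,0,0,0,80],
  ],
)

```text
time_s: 3.55
tcp_pos: [0.4385, 0.2766, -0.0198]
eef_rot: [55.0, 89.9, -125.0]
contact_force: [0.3, -0.7, -0.3]
gripper_width: 0.0702
```

Call:
carry_out(
  moves=[
    [0,0,0,0,0,0,45],
    [0,0,0,0,0,0,45],
    [0,0,0,0,0,0,45],
    [0,0,0,0,0,0,45],
  ],
)

```text
time_s: 3.95
tcp_pos: [0.4389, 0.2771, -0.0189]
eef_rot: [-130.0, 90.0, 50.0]
contact_force: [0.3, 0.3, 1.3]
gripper_width: 0.0534
```

Call:
carry_out(
  moves=[
    [0,0,45,0,0,0,45],
    [0,0,90,0,0,0,45],
    [10,-20,130,0,0,0,45],
    [30,-50,160,0,0,0,45],
    [50,-90,175,0,0,0,45],
  ],
)

```text
time_s: 4.45
tcp_pos: [0.4905, 0.1878, 0.1596]
eef_rot: [-144.2, 89.7, 36.0]
contact_force: [0.8, 0.2, -0.8]
gripper_width: 0.0532
```

Call:
carry_out(
  moves=[
    [18,-42,10,0,0,0,45],
    [36,-84,25,0,0,0,45],
    [54,-126,44,0,0,0,45],
    [72,-168,44,0,0,0,45],
    [90,-209,44,0,0,0,45],
  ],
)

```text
time_s: 4.95
tcp_pos: [0.5794, -0.0238, 0.2008]
eef_rot: [-158.7, 89.9, 21.4]
contact_force: [0.4, 0.6, -1.6]
gripper_width: 0.0537
```

Call:
carry_out(
  moves=[
    [0,0,0,0,0,0,45],
    [0,0,0,0,0,0,45],
  ],
)

```text
time_s: 5.15
tcp_pos: [0.5786, -0.0233, 0.1994]
eef_rot: [0.3, 89.9, -179.8]
contact_force: [0.3, 0.8, -1.0]
gripper_width: 0.0536
```

```bash
python3 - <<'E'
from h import *
c=cam("wrist");s=r.get_state();im=r.capture("wrist");cv2.imwrite("pics/w3.png",im)
np.savez("w3.npz",K=c[0],R=c[1],t=c[2]);print(s['time_s'],s['tcp_pos'],s['gripper_width'],(-c[1].T@c[2]).round(4))
E
```

```text
5.15 [ 0.57857184 -0.02327633  0.19937049] 0.05361480346104221 [ 0.6626 -0.0239  0.3926]
```

View pics/w3.png

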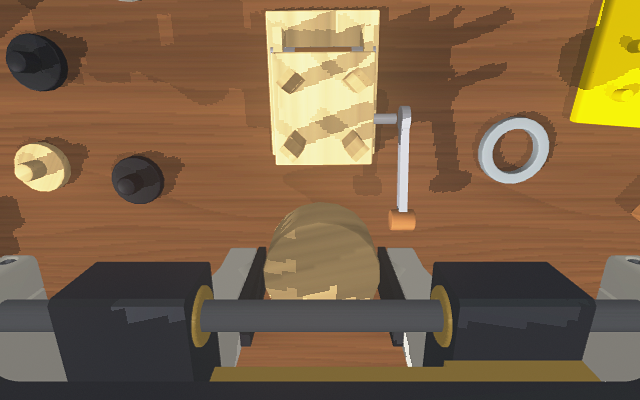

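The wrist picture shows the four guides at about (292,80), (356,78), (293,145) and (356,145). The lever knob is at (402,219), and the drum is held straight. I'll overlay a toy model to pin down the pocket.

```bash
cat > ov.py <<'E'
from h import *
im=cv2.imread("pics/w3.png");d=np.load("w3.npz");c=(d["K"],d["R"],d["t"])
g=[back(c,u,.128)[:2] for u in[(292,80),(356,78),(293,145),(356,145)]];print(np.round(g,4),np.mean(g,0))
print("knob",back(c,(402,214),.064),"edges fr",back(c,(276,163),.071),back(c,(373,163),.071))
x,y=np.mean(g,0);S=5
o=cv2.resize(im[0:170,250:420],None,fx=3.5,fy=3.5,interpolation=cv2.INTER_CUBIC)
def pl(P,col):
    q=((proj(c,P)-[250,0])*3.5+1.25)
    cv2.polylines(o,[q.round().astype(np.int32)],True,col,1)
for z,col in[(.071,(0,0,255)),(.128,(255,0,0))]:
    for k in range(4):
        a=np.pi/4+k*np.pi/2;u=np.array([np.cos(a),np.sin(a)]);v=np.array([-u[1],u[0]]);i=.029 if z<.1 else .0335
        pl([[*(np.array([x,y])+u*A+v*B),z] for A,B in[(i,-.007),(.041,-.007),(.041,.007),(i,.007)]],col)
pl([[x+.048*a,y+.044*b,.071] for a,b in[(1,1),(1,-1),(-1,-1),(-1,1)]],(0,200,0))
cv2.imwrite("pics/ov.png",o)
E
python3 ov.py
```

```text
[[ 0.6646 -0.0033]
 [ 0.6659 -0.0478]
 [ 0.6193 -0.0028]
 [ 0.6192 -0.0491]] [ 0.6422564  -0.02571789]
knob [ 0.54161359 -0.10166886  0.064     ] edges fr [0.59364632 0.01762801 0.071     ] [ 0.5935038  -0.07037773  0.071     ]
```

View pics/ov.png

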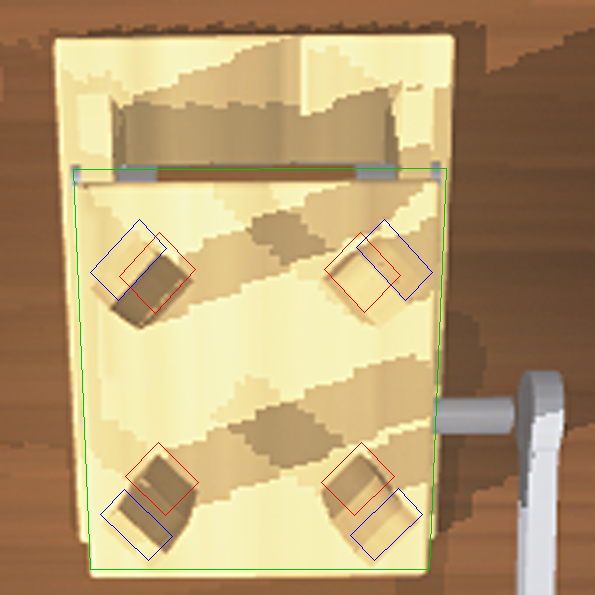

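The overlay fits after shifting the model about 2.4 mm towards -x: crop inner-face base lines sit about 10 px lower than drawn. That puts the pocket at about (.640,-.0257). Moving over it and descending.

Call:
carry_out(
  moves=[
    [30,-1,0,0,0,0,45],
    [61,-2,-20,0,0,0,45],
    [61,-2,-60,0,0,0,45],
    [61,-2,-70,0,0,0,45],
    [61,-2,-70,0,0,0,45],
  ],
)

```text
time_s: 5.7
tcp_pos: [0.638, -0.0233, 0.1283]
eef_rot: [12.7, 89.8, -167.2]
contact_force: [-0.0, 0.2, 0.5]
gripper_width: 0.0535
```

Call:
carry_out(
  moves=[
    [0,0,-10,0,0,0,45],
    [0,0,-20,0,0,0,45],
    [0,0,-30,0,0,0,45],
    [0,0,-36,0,0,0,45],
    [0,0,-36,0,0,0,45],
  ],
)

```text
time_s: 6.2
tcp_pos: [0.6391, -0.0242, 0.0929]
eef_rot: [9.2, 89.9, -170.8]
contact_force: [0.8, -0.2, -0.4]
gripper_width: 0.0538
```

Call:
carry_out(
  moves=[
    [0,0,-10,0,0,0,45],
    [0,0,-20,0,0,0,45],
    [0,0,-30,0,0,0,45],
    [0,0,-38,0,0,0,45],
    [0,0,-40,0,0,0,45],
  ],
)

```text
time_s: 6.7
tcp_pos: [0.6387, -0.0242, 0.0523]
eef_rot: [9.8, 89.9, -170.2]
contact_force: [-3.9, 1.5, 6.3]
gripper_width: 0.0537
```

Call:
carry_out(
  moves=[
    [0,0,0,0,0,0,72],
    [0,0,0,0,0,0,72],
    [0,0,0,0,0,0,72],
    [0,0,0,0,0,0,72],
  ],
)

```text
time_s: 7.1
tcp_pos: [0.6401, -0.024, 0.0543]
eef_rot: [-171.6, 90.0, 8.4]
contact_force: [0.4, 0.0, 0.0]
gripper_width: 0.063
```

Call:
carry_out(
  moves=[
    [0,0,20,0,0,0,72],
    [0,0,60,0,0,0,72],
    [0,0,100,0,0,0,72],
    [-30,0,140,0,0,0,72],
    [-61,0,148,0,0,0,72],
  ],
)

```text
time_s: 7.6
tcp_pos: [0.5811, -0.024, 0.2069]
eef_rot: [-175.6, 89.6, 4.5]
contact_force: [-0.1, 0.7, 1.5]
gripper_width: 0.0628
```

Call:
carry_out(
  moves=[
    [0,0,0,0,0,0,80],
    [0,0,0,0,0,0,80],
  ],
)

```text
time_s: 7.8
tcp_pos: [0.5787, -0.0239, 0.203]
eef_rot: [-161.7, 89.9, 18.3]
contact_force: [0.6, 0.3, -0.1]
gripper_width: 0.0691
```

```bash
python3 - <<'E'
from h import *
c=cam("wrist");s=r.get_state();im=r.capture("wrist");cv2.imwrite("pics/w4.png",im)
np.savez("w4.npz",K=c[0],R=c[1],t=c[2]);print(s['time_s'],s['tcp_pos'],s['gripper_width'])
P=[[.64+.027*np.cos(a),-.0257+.027*np.sin(a),.101] for a in np.linspace(0,6.28,40)]
o=cv2.resize(im[0:170,250:420],None,fx=3.5,fy=3.5,interpolation=cv2.INTER_CUBIC)
cv2.polylines(o,[((proj(c,P)-[250,0])*3.5+1.25).round().astype(np.int32)],True,(0,0,255),1)
cv2.imwrite("pics/ov4.png",o)
E
```

```text
7.8 [ 0.57871692 -0.02393063  0.203025  ] 0.06908619069994193
```

View pics/ov4.png

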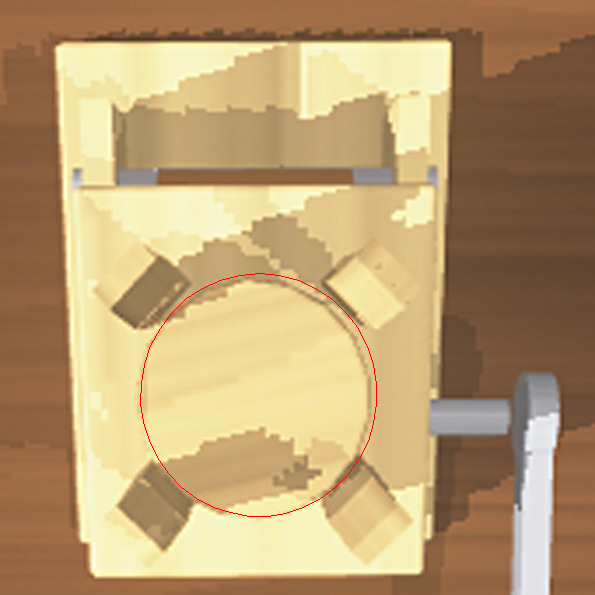

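The drum sits in the pocket; its rim matches the predicted circle at z=0.101 within about 1 mm. Next is the spacer.

Call:
carry_out(
  moves=[
    [-30,-37,0,0,0,0,80],
    [-60,-74,0,0,0,0,80],
    [-90,-111,0,0,0,0,80],
    [-120,-148,-10,0,0,0,80],
    [-146,-180,-30,0,0,0,80],
  ],
)

```text
time_s: 8.35
tcp_pos: [0.4327, -0.2057, 0.1721]
eef_rot: [161.4, 89.9, -18.6]
contact_force: [0.6, -1.0, 0.3]
gripper_width: 0.0701
```

Call:
carry_out(
  moves=[
    [-19,-27,-30,0,0,0,80],
    [-19,-27,-52,0,0,0,80],
    [-19,-27,-52,0,0,0,80],
    [-19,-27,-52,0,0,0,80],
  ],
)

```text
time_s: 8.75
tcp_pos: [0.4143, -0.2313, 0.1198]
eef_rot: [12.2, 89.9, -167.8]
contact_force: [0.7, 0.9, 0.7]
gripper_width: 0.0702
```

```bash
python3 - <<'E'
from h import *
c=cam("wrist");s=r.get_state();im=r.capture("wrist");cv2.imwrite("pics/w5.png",im)
np.savez("w5.npz",K=c[0],R=c[1],t=c[2]);print(s['time_s'],s['tcp_pos'],s['eef_rot'],s['gripper_width'])
u=proj(c,[[.415,-.233,.014]])[0];print(u)
for k in(95,110,130):print(disc(im,c,u,.014,w=50,s=k,v=170))
E
```

```text
8.75 [ 0.41425714 -0.23134119  0.11976552] [  12.20380454   89.90684408 -167.78062112] 0.07019561285328571
[322.96503929 184.76041843]
(array([ 0.4139, -0.2356]), 0.0263, array([ 414. , -235.6]), array([51.9, 52.2]))
(array([ 0.415 , -0.2354]), 0.0272, array([ 414.6, -235.5]), array([52.4, 53.7]))
(array([ 0.4152, -0.2354]), 0.0275, array([ 414.8, -235.6]), array([52.9, 54.7]))
```

Call:
carry_out(
  moves=[
    [0,-4,-45,0,0,0,80],
    [0,-4,-90,0,0,0,80],
    [0,-4,-130,0,0,0,80],
    [0,-4,-146,0,0,0,80],
    [0,-4,-148,0,0,0,80],
  ],
)

```text
time_s: 9.3
tcp_pos: [0.4138, -0.2345, -0.0294]
eef_rot: [-4.1, 89.8, 176.0]
contact_force: [-0.5, -0.8, 0.5]
gripper_width: 0.07
```

Call:
carry_out(
  moves=[
    [0,0,-1,0,0,0,80],
    [0,0,-2,0,0,0,80],
    [0,0,-3,0,0,0,80],
    [0,0,-3,0,0,0,80],
  ],
)

```text
time_s: 9.7
tcp_pos: [0.4146, -0.2351, -0.0302]
eef_rot: [173.0, 89.9, -7.0]
contact_force: [-0.4, 0.1, 0.5]
gripper_width: 0.0701
```

Call:
carry_out(
  moves=[
    [0,0,-1,0,0,0,80],
    [0,0,-2,0,0,0,80],
    [0,0,-3,0,0,0,80],
    [0,0,-3,0,0,0,80],
  ],
)

```text
time_s: 10.1
tcp_pos: [0.4136, -0.2351, -0.0343]
eef_rot: [-9.0, 90.0, 171.0]
contact_force: [-1.0, -0.0, -0.2]
gripper_width: 0.0704
```

Call:
carry_out(
  moves=[
    [0,0,0,0,0,0,45],
    [0,0,0,0,0,0,45],
    [0,0,0,0,0,0,45],
    [0,0,0,0,0,0,45],
  ],
)

```text
time_s: 10.5
tcp_pos: [0.4138, -0.2351, -0.0342]
eef_rot: [8.9, 90.0, -171.1]
contact_force: [-0.6, 0.3, -0.1]
gripper_width: 0.053
```

Call:
carry_out(
  moves=[
    [0,0,45,0,0,0,45],
    [0,0,90,0,0,0,45],
    [25,24,125,0,0,0,45],
    [55,52,150,0,0,0,45],
    [87,81,170,0,0,0,45],
  ],
)

```text
time_s: 11.0
tcp_pos: [0.5019, -0.1533, 0.1384]
eef_rot: [-177.8, 89.8, 2.1]
contact_force: [0.3, -1.1, -0.1]
gripper_width: 0.0533
```

Call:
carry_out(
  moves=[
    [34,32,10,0,0,0,45],
    [68,64,20,0,0,0,45],
    [102,96,20,0,0,0,45],
    [139,130,20,0,0,0,45],
    [139,130,20,0,0,0,45],
  ],
)

```text
time_s: 11.5
tcp_pos: [0.6431, -0.0204, 0.1545]
eef_rot: [60.2, 90.0, -119.6]
contact_force: [-1.7, -0.6, -0.6]
gripper_width: 0.0531
```

Call:
carry_out(
  moves=[
    [0,0,-20,0,0,0,45],
    [0,0,-40,0,0,0,45],
    [0,0,-50,0,0,0,45],
    [0,0,-56,0,0,0,45],
    [0,0,-56,0,0,0,45],
  ],
)

```text
time_s: 12.0
tcp_pos: [0.6394, -0.0243, 0.0994]
eef_rot: [16.4, 89.9, -163.6]
contact_force: [-0.3, -0.7, -0.4]
gripper_width: 0.0534
```

Call:
carry_out(
  moves=[
    [0,0,-8,0,0,0,45],
    [0,0,-16,0,0,0,45],
    [0,0,-24,0,0,0,45],
    [0,0,-30,0,0,0,45],
    [0,0,-31,0,0,0,45],
  ],
)

```text
time_s: 12.5
tcp_pos: [0.6391, -0.0242, 0.0677]
eef_rot: [9.7, 89.9, -170.3]
contact_force: [-0.1, 0.3, -0.1]
gripper_width: 0.0533
```

Next I release the spacer, lift, and move over the cap at about (.5755,.282).

Call:
carry_out(
  moves=[
    [0,0,-1,0,0,0,72],
    [0,0,-1,0,0,0,72],
    [0,0,-1,0,0,0,72],
    [0,0,-1,0,0,0,72],
  ],
)

```text
time_s: 12.9
tcp_pos: [0.64, -0.024, 0.0682]
eef_rot: [-168.7, 90.0, 11.3]
contact_force: [-0.7, 0.7, -0.5]
gripper_width: 0.0629
```

Call:
carry_out(
  moves=[
    [0,0,20,0,0,0,72],
    [0,0,60,0,0,0,72],
    [0,0,100,0,0,0,72],
    [-30,0,130,0,0,0,72],
    [-61,0,134,0,0,0,72],
  ],
)

```text
time_s: 13.4
tcp_pos: [0.5807, -0.0239, 0.2061]
eef_rot: [-174.8, 89.6, 5.2]
contact_force: [-0.7, 1.1, 0.2]
gripper_width: 0.0635
```

Call:
carry_out(
  moves=[
    [0,0,0,0,0,0,72],
    [0,0,0,0,0,0,72],
  ],
)

```text
time_s: 13.6
tcp_pos: [0.5787, -0.024, 0.203]
eef_rot: [-163.5, 89.9, 16.5]
contact_force: [-0.5, 0.6, -0.9]
gripper_width: 0.0627
```

```bash
python3 - <<'E'
from h import *
c=cam("wrist");s=r.get_state();im=r.capture("wrist");cv2.imwrite("pics/w6.png",im)
np.savez("w6.npz",K=c[0],R=c[1],t=c[2]);print(s['time_s'],s['tcp_pos'],s['gripper_width'])
o=cv2.resize(im[0:170,250:420],None,fx=3.5,fy=3.5,interpolation=cv2.INTER_CUBIC)
for rr in(.027,.012):
  P=[[.64+rr*np.cos(a),-.0257+rr*np.sin(a),.115] for a in np.linspace(0,6.28,40)]
  cv2.polylines(o,[((proj(c,P)-[250,0])*3.5+1.25).round().astype(np.int32)],True,(0,0,255),1)
cv2.imwrite("pics/ov6.png",o)
E
```

```text
13.6 [ 0.57869573 -0.02397075  0.20295239] 0.06274304261926078
```

View pics/ov6.png

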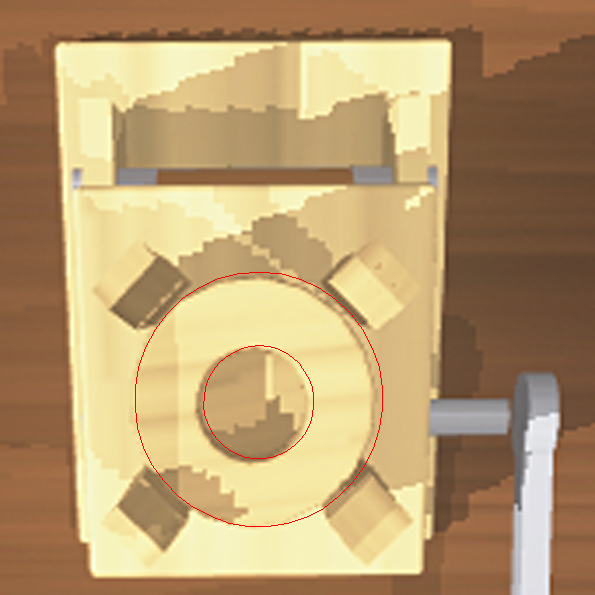

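The spacer is seated: its outer rim and hole lie within about 1 mm of the prediction. Now the cap.

Call:
carry_out(
  moves=[
    [0,48,0,0,0,0,72],
    [0,96,0,0,0,0,72],
    [0,144,0,0,0,0,72],
    [0,192,0,0,0,0,72],
    [-2,240,0,0,0,0,72],
  ],
)

```text
time_s: 14.15
tcp_pos: [0.5771, 0.218, 0.2008]
eef_rot: [47.0, 89.9, -133.0]
contact_force: [0.5, 0.1, -0.0]
gripper_width: 0.0626
```

Call:
carry_out(
  moves=[
    [-1,34,-30,0,0,0,72],
    [-1,68,-65,0,0,0,72],
    [-1,68,-82,0,0,0,72],
    [-1,68,-82,0,0,0,72],
    [-1,68,-82,0,0,0,72],
  ],
)

```text
time_s: 14.65
tcp_pos: [0.5763, 0.2838, 0.1194]
eef_rot: [63.4, 89.9, -116.6]
contact_force: [0.3, -1.0, 0.5]
gripper_width: 0.0633
```

```bash
python3 - <<'E'
from h import *
c=cam("wrist");s=r.get_state();im=r.capture("wrist");cv2.imwrite("pics/w7.png",im)
np.savez("w7.npz",K=c[0],R=c[1],t=c[2]);print(s['time_s'],s['tcp_pos'],s['eef_rot'],s['gripper_width'])
u=proj(c,[[.5765,.282,.012]])[0];print(u)
for k in(80,95,110,130):print(disc(im,c,u,.012,w=50,s=k,v=170))
cv2.imwrite("pics/cap.png",cv2.resize(im[110:260,240:400],None,fx=4,fy=4,interpolation=cv2.INTER_CUBIC))
E
```

```text
14.65 [0.57626389 0.28377167 0.11938534] [  63.42080522   89.90803308 -116.55979663] 0.06327845634119302
[322.92637208 184.90916741]
(array([0.5766, 0.2821]), 0.0263, array([576.6, 282.1]), array([51.8, 52. ]))
(array([0.5767, 0.2821]), 0.0264, array([576.6, 282.1]), array([52. , 52.3]))
(array([0.5775, 0.2816]), 0.0273, array([577.4, 281.9]), array([52.5, 54.4]))
(array([0.5775, 0.2821]), 0.0274, array([577.5, 282.1]), array([53.1, 54.6]))
```

View pics/cap.png

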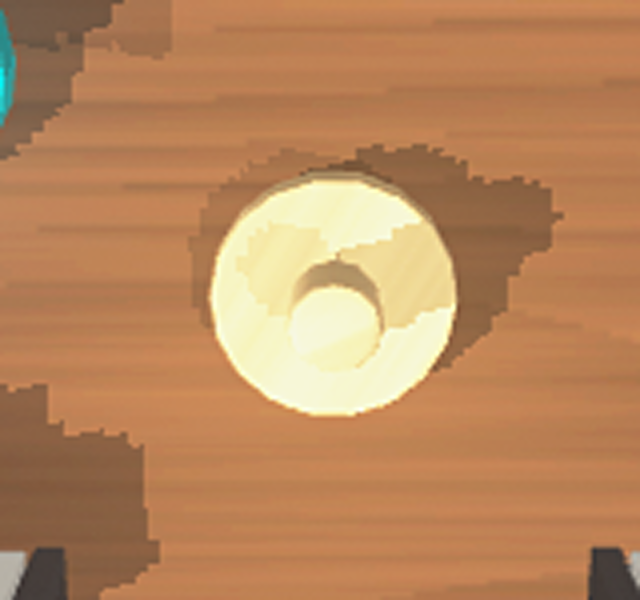

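The crop confirms the natural-wood knobbed disc, centred at crop (334,293), with no look-alike in the fingers' way. I'll grip it by the knob.

Call:
carry_out(
  moves=[
    [0,-2,-45,0,0,0,72],
    [0,-2,-90,0,0,0,60],
    [0,-2,-125,0,0,0,50],
    [0,-2,-138,0,0,0,50],
    [0,-2,-139,0,0,0,50],
  ],
)

```text
time_s: 15.2
tcp_pos: [0.576, 0.2812, -0.0195]
eef_rot: [51.3, 89.9, -128.7]
contact_force: [0.6, -0.2, 0.4]
gripper_width: 0.0446
```

Call:
carry_out(
  moves=[
    [0,0,0,0,0,0,12],
    [0,0,0,0,0,0,12],
    [0,0,0,0,0,0,12],
    [0,0,0,0,0,0,12],
    [0,0,0,0,0,0,12],
  ],
)

```text
time_s: 15.7
tcp_pos: [0.5765, 0.2825, -0.0176]
eef_rot: [-145.7, 89.9, 34.4]
contact_force: [-0.7, -0.7, 5.5]
gripper_width: 0.0192
```

Call:
carry_out(
  moves=[
    [0,0,45,0,0,0,12],
    [0,0,90,0,0,0,12],
    [0,-20,130,0,0,0,12],
    [10,-55,160,0,0,0,12],
    [20,-100,169,0,0,0,12],
  ],
)

```text
time_s: 16.2
tcp_pos: [0.5978, 0.183, 0.1547]
eef_rot: [-153.0, 89.6, 27.2]
contact_force: [1.4, -0.3, -1.6]
gripper_width: 0.019
```

Call:
carry_out(
  moves=[
    [9,-45,0,0,0,0,12],
    [18,-90,0,0,0,0,12],
    [27,-135,0,0,0,0,12],
    [36,-180,0,0,0,0,12],
    [44,-205,0,0,0,0,12],
  ],
)

```text
time_s: 16.7
tcp_pos: [0.6396, -0.0261, 0.1502]
eef_rot: [136.4, 90.0, -43.7]
contact_force: [-0.4, 0.9, -0.9]
gripper_width: 0.0193
```

Call:
carry_out(
  moves=[
    [0,0,0,0,0,0,12],
    [0,0,-10,0,0,0,12],
    [0,0,-20,0,0,0,12],
    [0,0,-30,0,0,0,12],
    [0,0,-30,0,0,0,12],
  ],
)

```text
time_s: 17.2
tcp_pos: [0.6382, -0.0222, 0.1175]
eef_rot: [6.3, 89.8, -173.6]
contact_force: [0.1, 0.5, 0.4]
gripper_width: 0.0193
```

Call:
carry_out(
  moves=[
    [0,0,-6,0,0,0,12],
    [0,0,-12,0,0,0,12],
    [0,0,-18,0,0,0,12],
    [0,0,-22,0,0,0,12],
    [0,0,-23,0,0,0,12],
  ],
)

```text
time_s: 17.7
tcp_pos: [0.6401, -0.0232, 0.0976]
eef_rot: [145.3, 90.0, -34.7]
contact_force: [-3.5, 0.9, 9.1]
gripper_width: 0.0193
```

Call:
carry_out(
  moves=[
    [0,0,0,0,0,0,40],
    [0,0,0,0,0,0,45],
    [0,0,0,0,0,0,45],
    [0,0,0,0,0,0,45],
  ],
)

```text
time_s: 18.1
tcp_pos: [0.6397, -0.0231, 0.0967]
eef_rot: [5.2, 90.0, -174.7]
contact_force: [0.5, -0.1, -0.2]
gripper_width: 0.0386
```

Call:
carry_out(
  moves=[
    [0,0,20,0,0,0,45],
    [0,0,60,0,0,0,45],
    [0,0,100,0,0,0,45],
    [-30,0,105,0,0,0,45],
    [-61,0,105,0,0,0,45],
  ],
)

```text
time_s: 18.6
tcp_pos: [0.5794, -0.0229, 0.2033]
eef_rot: [-167.5, 89.8, 12.5]
contact_force: [-0.2, 1.2, 0.2]
gripper_width: 0.039
```

Call:
carry_out(
  moves=[
    [0,0,0,0,0,0,45],
    [0,0,0,0,0,0,45],
  ],
)

```text
time_s: 18.8
tcp_pos: [0.5787, -0.023, 0.2026]
eef_rot: [-167.5, 89.9, 12.6]
contact_force: [0.3, 0.9, -0.4]
gripper_width: 0.0399
```

```bash
python3 - <<'E'
from h import *
c=cam("wrist");s=r.get_state();im=r.capture("wrist");cv2.imwrite("pics/w8.png",im)
np.savez("w8.npz",K=c[0],R=c[1],t=c[2]);print(s['time_s'],s['tcp_pos'],s['gripper_width'])
o=cv2.resize(im[0:240,250:430],None,fx=2.5,fy=2.5,interpolation=cv2.INTER_CUBIC)
for rr,z in((.027,.127),(.01,.149)):
  P=[[.64+rr*np.cos(a),-.0247+rr*np.sin(a),z] for a in np.linspace(0,6.28,40)]
  cv2.polylines(o,[((proj(c,P)-[250,0])*2.5+1).round().astype(np.int32)],True,(0,0,255),1)
sd=r.capture("side");sd=cv2.resize(sd[165:265,275:390],(575,500),interpolation=cv2.INTER_CUBIC)
f=np.zeros((600,800,3),np.uint8);f[:600,:450]=o;sd=cv2.resize(sd,(350,304));f[:304,450:]=sd
# orange knob in wrist view
h=cv2.cvtColor(im,cv2.COLOR_BGR2HSV);m=((h[...,0]<16)&(h[...,1]>120)&(h[...,2]>190)).astype(np.uint8);m[:190]=0;m[250:]=0;m[:,:370]=0;m[:,440:]=0
cs=max(cv2.findContours(m,0,2)[0],key=cv2.contourArea);x,y,w,hh=cv2.boundingRect(cs);print("knob box",x,y,w,hh,back(c,(x+w/2,y+hh/2),.06))
K=lambda P:proj(c,P).round(1).tolist()
kx,ky=.640-.0+0,0
cv2.imwrite("pics/f8.png",f)
E
```

```text
18.8 [ 0.57867861 -0.02300089  0.20256705] 0.03985825842019975
knob box 388 210 27 20 [ 0.53327442 -0.10314258  0.06      ]
```

View pics/f8.png

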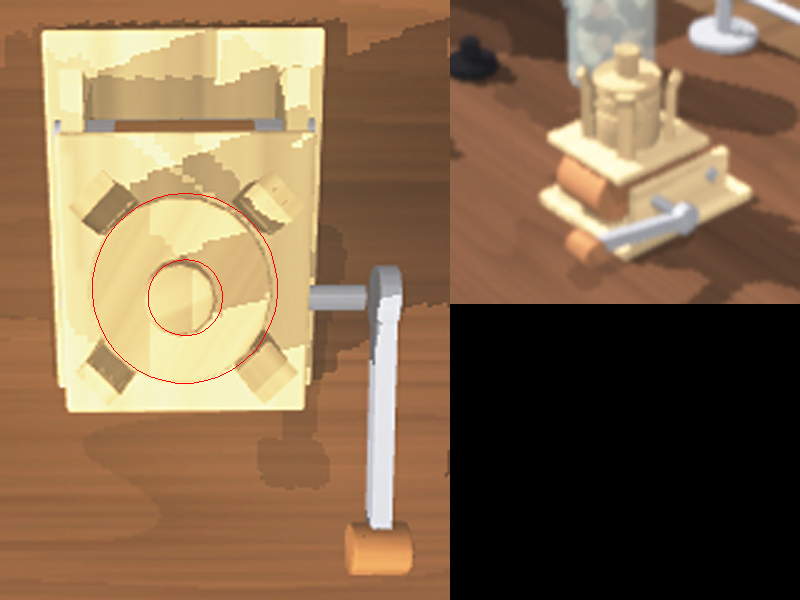

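The cap lies flat on the stack; its rim and knob match the predicted circles in the left panel, and the right panel shows an upright stack with the lever down. The lever knob is at wrist pixels x 388–415, y 210–230. I'll fit its position.

```bash
python3 - <<'E'
from h import *
from scipy.optimize import least_squares
d=np.load("w8.npz");c=(d["K"],d["R"],d["t"])
a=np.linspace(0,2*np.pi,60)
def box(x,y,z):
    P=[[x+.011*np.cos(t),y+s*.012,z+.011*np.sin(t)] for t in a for s in(-1,1)];q=proj(c,P);return np.r_[q.min(0),q.max(0)]
f=lambda p:box(p[0],p[1],.053)-[387.7,209.3,415.2,230]
s=least_squares(f,[.535,-.1]);print(s.x,s.fun.round(1))
# bar direction: top edge of bar; centre line pixels near pivot & knob
im=cv2.imread("pics/w8.png")
for row,z in((140,.043),(190,.051)):
    v=cv2.cvtColor(im,cv2.COLOR_BGR2HSV)[row,385:420];xs=np.where(v[:,1]<60)[0]+385;print(row,xs.min(),xs.max(),back(c,(xs.mean(),row),z+.006))
print("pivot hub",back(c,(250+385/2.5,270/2.5),.042))
E
```

```text
[ 0.53097284 -0.10427894] [-0.5 -0.5  0.4  0.5]
140 398 408 [ 0.61112223 -0.10146343  0.049     ]
190 397 406 [ 0.56352594 -0.10166282  0.057     ]
pivot hub [ 0.64047227 -0.10183094  0.042     ]
```

Call:
carry_out(
  moves=[
    [-24,-40,0,0,0,0,45],
    [-48,-79,0,0,0,0,45],
    [-48,-79,-45,0,0,0,45],
    [-48,-79,-90,0,0,0,45],
    [-48,-79,-110,0,0,0,45],
  ],
)

```text
time_s: 19.4
tcp_pos: [0.5287, -0.1026, 0.0878]
eef_rot: [0.0, 89.7, 179.9]
contact_force: [0.1, -0.6, 0.1]
gripper_width: 0.0395
```

Call:
carry_out(
  moves=[
    [0,0,-25,0,0,0,45],
    [0,0,-50,0,0,0,45],
    [0,0,-75,0,0,0,45],
    [0,0,-88,0,0,0,45],
    [0,0,-89,0,0,0,45],
  ],
)

```text
time_s: 19.9
tcp_pos: [0.5297, -0.1023, 0.0003]
eef_rot: [8.3, 89.7, -171.7]
contact_force: [-0.4, 0.1, -0.2]
gripper_width: 0.0393
```

Call:
carry_out(
  moves=[
    [0,0,0,0,0,0,15],
    [0,0,0,0,0,0,15],
    [0,0,0,0,0,0,15],
    [0,0,0,0,0,0,15],
  ],
  squeeze=25,
)

```text
time_s: 20.3
tcp_pos: [0.5314, -0.1034, 0.0039]
eef_rot: [131.2, 89.9, -48.8]
contact_force: [1.7, -10.2, -3.8]
gripper_width: 0.0238
```

Call:
carry_out(
  moves=[
    [1,-1,4,0,0,0,15],
    [2,-1,9,0,0,0,15],
    [5,-1,17,0,0,0,15],
    [8,-1,25,0,0,0,15],
    [12,-1,33,0,0,0,15],
  ],
)

```text
time_s: 20.8
tcp_pos: [0.5423, -0.1034, 0.0364]
eef_rot: [18.9, 89.9, -161.1]
contact_force: [2.0, -4.0, -6.6]
gripper_width: 0.0239
```

Next, a = 35 to 55°, relative to a = 30.

Call:
carry_out(
  moves=[
    [5,0,7,0,0,0,15],
    [10,0,14,0,0,0,15],
    [16,0,21,0,0,0,15],
    [22,0,27,0,0,0,15],
    [29,0,32,0,0,0,15],
  ],
)

```text
time_s: 21.3
tcp_pos: [0.5702, -0.1034, 0.0681]
eef_rot: [5.9, 89.8, -174.1]
contact_force: [-5.3, -3.1, -2.1]
gripper_width: 0.0237
```

Call:
carry_out(
  moves=[
    [8,0,4,0,0,0,15],
    [15,0,9,0,0,0,15],
    [23,0,12,0,0,0,15],
    [31,0,15,0,0,0,15],
    [40,0,17,0,0,0,15],
  ],
)

```text
time_s: 21.8
tcp_pos: [0.6104, -0.1032, 0.0855]
eef_rot: [3.1, 89.8, -176.9]
contact_force: [-6.8, -1.4, 1.0]
gripper_width: 0.0233
```

Call:
carry_out(
  moves=[
    [5,0,1,0,0,0,15],
    [9,0,1,0,0,0,15],
    [13,0,1,0,0,0,15],
    [17,0,1,0,0,0,15],
    [17,0,1,0,0,0,15],
  ],
)

```text
time_s: 22.3
tcp_pos: [0.6289, -0.1032, 0.0874]
eef_rot: [91.2, 90.0, -88.8]
contact_force: [-4.8, -2.1, 5.6]
gripper_width: 0.0236
```

```bash
python3 - <<'E'
from h import *
c=cam("wrist");s=r.get_state();im=r.capture("wrist");cv2.imwrite("pics/w9.png",im);np.savez("w9.npz",K=c[0],R=c[1],t=c[2])
print(s['time_s'],s['tcp_pos'],s['contact_force'],s['gripper_width'])
cv2.imwrite("pics/s9.png",r.capture("side"));cv2.imwrite("pics/t9.png",r.capture("top"))
# stack checks by circle fit, cap disc predicted at pocket (.640+.020,-.0247), z .088+.056
w=disc(im,c,proj(c,[[.66,-.0247,.144]])[0],.144,w=60,s=130,v=150);print(proj(c,[[.66,-.0247,.144]]),w)
# template of the stack in the side view: shift between before/after
import os
S=cam("side");a=cv2.imread("pics/side0.png");b=cv2.imread("pics/s9.png")
# side: shift of guide/cap patch from w8 time is unavailable; print predicted cap-knob top pixel & colour there
for P in([.66,-.0247,.166],[.66,-.0247,.160],[.66,-.0247,.172]):
    u=proj(S,[P])[0];print(u.round(1),b[int(u[1]),int(u[0])])
E
```

```text
22.3 [ 0.62892372 -0.10319146  0.08740048] [-4.76250783 -2.06708224  5.63450475] 0.023610656497483416
[[127.18966058 219.91826128]] (array([ 0.6552, -0.0184]), 0.0325, array([655.7, -20. ]), array([52.9, 62.8]))
[340.4 172. ] [ 80 118 140]
[340.3 174.3] [119 115 114]
[340.4 169.7] [ 87 120 139]
```

```bash
python3 - <<'E'
from h import *
def score(im,c,circles,base,rng):
    g=cv2.GaussianBlur(cv2.cvtColor(im,cv2.COLOR_BGR2GRAY),(3,3),0).astype(np.float32)
    gx,gy=cv2.Sobel(g,5,1,0),cv2.Sobel(g,5,0,1);a=np.linspace(0,2*np.pi,120,endpoint=False);best=[]
    for dx in np.arange(-rng,rng+.0001,.001):
      for dy in np.arange(-rng,rng+.0001,.001):
        sc=0
        for rr,z in circles:
          P=np.c_[base[0]+dx+rr*np.cos(a),base[1]+dy+rr*np.sin(a),np.full(120,z)];q=proj(c,P).astype(np.float32)
          t=np.roll(q,-1,0)-np.roll(q,1,0);n=np.c_[t[:,1],-t[:,0]];n/=np.linalg.norm(n,axis=1)[:,None]
          m=lambda G:cv2.remap(G,q[:,:1],q[:,1:],1).ravel()
          sc+=np.mean(np.minimum(abs(m(gx)*n[:,0]+m(gy)*n[:,1]),60))
        best.append((round(float(sc),1),round(dx*1000),round(dy*1000)))
    return sorted(best)[::-1][:4]
for f,b,h in(("w8",(.64,-.0247),.071),("w9",(.66,-.0247),.088)):
    d=np.load(f+".npz");c=(d["K"],d["R"],d["t"]);im=cv2.imread(f"pics/{f}.png")
    print(f,"disc",score(im,c,[(.027,h+.056)],b,.010));print(f,"knob",score(im,c,[(.01,h+.078)],b,.010))
d=np.load("w9.npz");c=(d["K"],d["R"],d["t"]);print(proj(c,[[.66+a,-.0247+b,.144] for a,b in((.027,0),(-.027,0),(0,.027),(0,-.027))]).round(0).tolist())
# lever bar in w9: light metal pixels
s=r.get_state();print(s['time_s'],s['contact_force'],s['gripper_width'])
E
```

```text
w8 disc [(40.5, -1, 2), (38.8, 0, 1), (37.7, -1, 1), (37.2, -2, 1)]
w8 knob [(53.2, 0, 1), (50.1, -1, 1), (44.2, 0, 2), (42.6, 0, 3)]
w9 disc [(37.1, -4, 1), (36.1, -3, 1), (34.7, -3, 0), (31.8, -2, 2)]
w9 knob [(37.3, -1, -1), (36.7, -1, 0), (33.6, -3, 1), (33.0, -1, 1)]
[[116.0, 154.0], [138.0, 279.0], [61.0, 220.0], [194.0, 220.0]]
22.45 [-5.13448786 -2.74399717  3.95486311] 0.023621098477757327
```

The fits put the stack on its axis: after the lift the knob is about 1 mm short of the predicted x, and the partly occluded disc about 3–4 mm short. That would put the lever at about 1.25–1.38 rad, so I'll nudge it slightly towards the middle of the allowed range.

Call:
carry_out(
  moves=[
    [2,0,0,0,0,0,15],
    [4,0,0,0,0,0,15],
    [5,0,0,0,0,0,15],
    [5,0,0,0,0,0,15],
    [5,0,0,0,0,0,15],
  ],
)

```text
time_s: 22.95
tcp_pos: [0.6336, -0.1031, 0.0875]
eef_rot: [97.4, 90.0, -82.6]
contact_force: [-4.5, -1.4, 4.3]
gripper_width: 0.0241
```

```bash
python3 - <<'E'
from h import *
s=r.get_state();print(s['time_s'],s['tcp_pos'],s['contact_force'],s['gripper_width'])
c=cam("wrist");im=r.capture("wrist");T=cam("top");t=r.capture("top");t0=cv2.imread("pics/top0.png")
# knob (orange top of lever) visible between fingers?
h=cv2.cvtColor(im,cv2.COLOR_BGR2HSV);m=((h[...,0]<16)&(h[...,1]>120)&(h[...,2]>190)).astype(np.uint8)
K=proj(c,[[.635,-.1034,.136]])[0];print("knob pred",K)
q=np.zeros_like(m);q[200:330,255:395]=m[200:330,255:395]
cs=[(cv2.boundingRect(k),cv2.contourArea(k)) for k in cv2.findContours(q,0,2)[0] if cv2.contourArea(k)>60];print(cs)
g=cv2.GaussianBlur(cv2.cvtColor(im,cv2.COLOR_BGR2GRAY),(3,3),0).astype(np.float32);gx,gy=cv2.Sobel(g,5,1,0),cv2.Sobel(g,5,0,1);a=np.linspace(0,2*np.pi,120,endpoint=False)
for rr,z in((.01,.166),(.027,.144)):
  L=[]
  for x in np.arange(.65,.675,.001):
    for y in np.arange(-.03,-.0185,.001):
      p=proj(c,np.c_[x+rr*np.cos(a),y+rr*np.sin(a),np.full(120,z)]).astype(np.float32);n=np.roll(p,-1,0)-np.roll(p,1,0);n=np.c_[n[:,1],-n[:,0]];n/=np.linalg.norm(n,axis=1)[:,None]
      R=lambda G:cv2.remap(G,p[:,:1],p[:,1:],1).ravel()
      L.append((float(np.minimum(abs(R(gx)*n[:,0]+R(gy)*n[:,1]),60).mean()),round(x,4),round(y,4)))
  print(rr,sorted(L)[::-1][:3])
# bystanders: image difference at their places in the top view
for n,(x,y) in dict(puzzle=(466,170),jar=(253,126),teether=(404,206),car=(158,236),block=(474,234)).items():
    print(n,np.abs(t[y-15:y+15,x-15:x+15].astype(int)-t0[y-15:y+15,x-15:x+15]).mean().round(1))
E
```

```text
22.95 [ 0.63360984 -0.10312949  0.08745107] [-4.45716152 -1.35907911  4.30749284] 0.024113566217945928
knob pred [321.17558173 275.05939615]
[]
0.01 [(37.651798248291016, np.float64(0.66), np.float64(-0.025)), (37.651268005371094, np.float64(0.659), np.float64(-0.025)), (34.911617279052734, np.float64(0.658), np.float64(-0.023))]
0.027 [(36.73047637939453, np.float64(0.657), np.float64(-0.024)), (34.83869552612305, np.float64(0.658), np.float64(-0.024)), (32.73365783691406, np.float64(0.658), np.float64(-0.025))]
puzzle 16.7
jar 14.1
teether 13.1
car 11.0
block 3.7
```

```bash
python3 -c "
from plant import r
print(r.close_job()); s=r.get_state(); print(s['time_s'],s['tcp_pos'],s['contact_force'],s['gripper_width'])"
```

```text
the job is handed in; nothing more can be done
None
the job is handed in; nothing more can be done
```

I put the drum, spacer and cap in the pocket in that order, letting go of each with the lever down. I then swung the lever up and handed the job in at about 23 s with the gripper still pinching its knob. No verdict was given.

**Last checks**
- **Grip:** the fingers stood 24 mm apart on the knob (its length is 24 mm), with 25 N of squeeze.
- **Stack before the lift:** camera fits matched the expected circles for all three pieces to within about 1–2 mm.
- **Stack after the lift:** the fit gave the cap's knob at x = 0.659–0.660 m and its partly hidden disc at 0.657 m, against 0.660 m expected.
- **Lever angle:** arm travel puts it at about 1.43 rad, and the stack's position at roughly 1.3–1.4 rad. Both are inside the 1.24–1.56 window, but the lever angle and floor height were only inferred, not seen directly.

**Problems and failed checks**
- **First drum grasp:** it closed in the air above the drum. The real fingertips sit about 35–40 mm higher than the reported TCP, and I corrected for this from then on.
- **Lever knob in the last image:** the colour search for it found nothing, because it was hidden between the fingers.
- **Bystanders:** the before/after check on the top view was inconclusive. All five areas differed (3.7–16.7 grey levels), possibly from the arm and its shadow. I planned no move to touch any of them, and saw no sign of contact.

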